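Charge the stiff paint brush at the brush-cleaner pot and lay it on the drip tray

ROBOT

A 6-joint arm with a two-finger parallel gripper is mounted at the origin on a cart in front of the work surface, level with it; the furniture and walls round the work are solid. World frame = base frame: x ahead of the robot, y to its left, z up, the work surface at z = 0. Lengths are in m, angles in rad, forces in N, time in s.
With the tool pointing down it reaches from about 0.35 to 0.875 m from the base axis. Payload 15.5 kg.
Tool frame: the origin (TCP) lies between the finger pads; the fingertips stand 14 mm ahead of it and the grasp point (between the pads) lies 5 mm behind it; z points along the fingers, y is the line along which they close (so a half turn about z gives the same grasp; the last joint's range is limited). The gripper opens to 85 mm and grips with 20 to 120 N. Pads are 22 mm wide; open, the fingers measure 114 mm over their backs; the gripper's body (76 mm by 85 mm) begins 54 mm behind the grasp point. The pads swing forward as they close: fully open they stand 13 mm farther back than shut.
Start: joints at [1.183, 0.494, 1.345, -0, 1.302, -0.096], TCP at [0.18, 0.598, 0.245] pointing down, gripper open.
Joint ranges: [-2.91, 2.91], [-0.82, 2.16], [0.22, 2.67], [-1.22, 4.37], [0.12, 2.79], [-3.08, 3.08]. Speed limits (rad/s): [1.89, 1.89, 2.57, 3.01, 3.01, 3.01].

INTERFACE

Orientations are given as a rotation vector (axis times angle).
In Python, from workcell import ctrl gives the robot as it stands. The module is installed in compiled form; this text tells all that it offers.
- The arm moves only by the tool drive_tool, never from a script. Its argument "series" is a list of rows, each a list of 7 numbers: the shift along the world's x, y, z in units of 30 mm (1.0 is 30 mm), then the turn, a rotation vector about the world's x, y, z in units of 6 degrees (1.0 is 6 degrees), then the opening, from 0 (shut) to 1 (fully open). A call has 1 to 10 rows; each row shifts and turns the commanded pose from where the row before left it; what a row does not reach is not made up. A row lasts 1/12 s, in which the tool goes at most 41.7 mm and 7.16 degrees, less where a joint would pass 70% of its speed; a pose out of reach is approached as far as the arm can. A call is refused whole if a number of a shift passes 1 or a number of a turn 1, either way. A call with a gripper value outside its range is refused whole. The fingers move at their own pace and stop on an object; "force" is the grip in N (left out, the last holds). Time passes only in rows, so rows that do not move let the fingers close. It gives the time, the measured TCP pose, the force, the opening and the grip force at its end, in the units of the state.
- ctrl.get_state(): the state, without advancing time (a new reading comes with each control period).
- ctrl.capture(name): name is "scene" or "top" or "wrist"; returns the picture (420x560x3 uint8, blue, green, red); there is no depth.
- ctrl.calibration(name): a dict with "camera_matrix" (3x3 intrinsics, pixels), "world_from_camera" (4x4, takes a point from camera to world coordinates). Camera axes: x right, y down, z forward; pixel columns grow to the right and rows downward; lengths in m; the calibration is good to about 2 mm. The wrist camera is an equidistant fisheye: a pixel r from the principal point sees the ray r / f radians off the axis. A picture is of the moment at which its call begins: read the wrist's pose just before it. calibration takes no time and is no camera call; for the wrist camera it gives the pose at the moment of the call.
- ctrl.job_done(): hands the job in; it is judged then, once.
Trained networks look in the newest picture that a camera, given by its name, has taken for a name from the list of things; names that differ only in an ending like _2 or _b are one class to them, and where a whole thing is asked for, a point or a joint stands for the part that bears it (a point fixed in the world has none). Each returns a list of dicts, best first, with "p" (0 to 1); they miss things now and then, are a little off and sometimes report something else, mostly with a low value. They report only what shows in the picture. A call takes as long as a camera call.
- ctrl.find_in(camera, label): "position" ([x, y, z] in m, in world coordinates, good to about 4 mm: the middle of the surface that is visible of it).
- ctrl.silhouettes(camera, label): "mask" (420x560 bool, what is visible of it).
- ctrl.spot_point(camera, label): "position" ([x, y, z] in m, in world coordinates, good to about 4 mm: a listed point, or the origin of a listed thing).
The state is a dict: "time_s": time; "joint_pos": joint angles; "joint_vel": joint speeds; "tau": joint torques, N m; "eef_pos": TCP position; "ee_rot": TCP orientation; "wrist_force": force on the tool from outside, world axes, zero at the start; "ft_torque": the same for the moment, N m; "opening": finger opening in m; "grip_force": force on a finger pad.
Only numpy, scipy, OpenCV 4.12 (cv2) and the standard library are available. Lean on these libraries where they do the work, as an engineer would, in place of code of your own. Each camera call takes 0.05 s, during which the arm holds its last target. There are 200 camera calls.

TASK

The flat paint brush has gone stiff with old paint: swing the cover of the red brush-cleaner pot right open, take the brush and dip its bristles into the pot, pushing the spring plate inside fully down so that it pumps cleaner into them. Then lay the brush flat on the black drip tray beside the sanding block, bristles and near part of the handle over the tray and the block neither moved nor touched by the brush, and swing the pot's cover fully shut again. Leave everything else on the bench where it stands.

Things in the scene. Friction and masses are not known exactly. Their poses are not given: they have to be found in the camera images.
- cleaner_pot: Brush-cleaner pot: red steel pot standing firmly fixed on the bench (it does not slide), outside diameter 112 mm, open mouth 100 mm across, rim 76 mm above the bench, covered by a flat steel swivel cover. Origin: centre of its underside, z up. Its x axis points from the centre to the pivot lug of the cover, 62 mm out.
- pot_mouth (a point): Centre of the pot's mouth, at rim height (75 mm above the bench).
- cover (a joint): The swivel cover turns flat about an upright pin beside the rim, 0 = shut over the mouth, growing anticlockwise seen from above as it opens, to a stop at 2.3 rad; from 2.0 the mouth is clear. Light friction (under 1 N at the knob), stays where it is left. Disc 111 mm across, its top 83 mm above the bench.
- cover_knob (a point): Middle of the round black knob on the cover (20 mm across, upright, 33 mm tall, from 83 to 115 mm above the bench); this point 98 mm above the bench. It stands on the cover's centre, 62 mm from the pivot.
- cover_pivot (a point): The cover's pivot, on its upright axis; fixed to the pot.
- plate (a joint): Spring-loaded round sieve plate (95 mm across) inside the pot, that pumps cleaner up when pushed down: 0 = up, its top 15 mm below the rim; 0.010 = fully down against its stop. About 1.2 N starts it, 3 N holds it fully down, it springs back up by itself.
- brush_grip (a point): Flat paint brush, 251 mm long, 19 mm thick, 0.08 kg, bristles stiff as a board and 54 mm wide, lying flat. This point is on the wooden handle, half-way up the thickness (9 mm above what it lies on), where the handle is 22 mm wide and 14 mm thick; the handle runs on 85 mm past it and the metal ferrule (48 mm wide) begins 18 mm before it. Axes: y along the brush from bristles to handle end, x across its width, z across its thickness.
- brush_tip (a point): Middle of the ends of the brush's bristles, 158 mm from the point on the handle, along the brush. Between the tray and the pot stands a white bread maker, 255 mm tall and fixed, its near face about 0.49 m ahead of the robot; it is close beyond the tray's -y end and 50 mm or more behind the brush where that lies at the start.
- tray: Flat black drip tray fixed on the bench, 180 x 260 mm (its x by y), top 22 mm above the bench. A paint tin (77 mm tall) stands some 50 mm off its near edge and a tall aerosol (225 mm) some 120 mm past its +y end; both stand fast. A television (420 mm tall) stands 50 mm or more behind the tray's +x edge. Origin: centre of its underside.
- block_mid (a point): Centre of the black rubber sanding block (63 x 106 x 27 mm, its x by y by z) that lies loose on the tray, on the tray's -x half (the half nearer the robot); bystander.
- jar_mid (a point): Centre of a screw jar with red lid (61 mm diameter, 85 mm tall) that stands loose on the tray's -x half too, beside the block; bystander.
- can_mid (a point): Centre of a drinks can (66 mm diameter, 115 mm tall) on the bench, bystander, loose.
- tape_mid (a point): Centre of a yellow tape measure (41 x 89 x 65 mm) on the bench, bystander, loose.

How it is judged:
By the outcome, as a careful person would: the job done as asked, in the order asked, and still so for the second after the job is handed in, with the robot touching nothing.
It also fails if it takes over 72 s, if anything falls off the work surface, if the arm or the gripper's body presses on something with over 40 N, if the wrist force passes 120 N, or if a joint passes its speed limit or range.

## Working session

There is one attempt and no reset: what is moved stays moved. The work goes in short steps, Python scripts to look and compute and a tool call to move; the robot and the scene stay as the last step left them, time stands still between calls to the robot, and variables do not carry over. Pictures are saved under pics/ and viewed, at most 10 in all, crops included, and the job is handed in when it is done.

Besides the shell and the picture viewer there is one more tool, called after "Call:" as name(argument=value, ...), one argument or row to a line, values as JSON. drive_tool: Moves the arm, as the interface text tells. Its arguments: {"type":"object","properties":{"series":{"type":"array","items":{"type":"array","items":{"type":"number"}}},"force":{"type":"number"}},"required":["series"]}

```bash
mkdir -p pics; python3 - <<'E'
from workcell import ctrl
import cv2, numpy as np
a=ctrl.capture("scene"); b=ctrl.capture("top")
cv2.imwrite("pics/s1.png",a); cv2.imwrite("pics/t1.png",b)
for n in ["cleaner_pot","pot_mouth","cover_knob","cover_pivot","brush_grip","brush_tip","tray","block_mid","jar_mid","can_mid","tape_mid"]:
    for c in ("top","scene"):
        r=ctrl.spot_point(c,n)
        print(n,c,[(np.round(d["position"],3).tolist(),round(d["p"],2)) for d in r[:2]])
s=ctrl.get_state(); print(s["time_s"],s["eef_pos"],s["ee_rot"],s["opening"])
E
```

```text
cleaner_pot top [([0.562, -0.304, 0.001], 0.74)]
cleaner_pot scene [([0.563, -0.3, 0.002], 0.69)]
pot_mouth top [([0.398, 0.008, 0.007], 0.71)]
pot_mouth scene [([0.562, -0.306, 0.076], 0.76)]
cover_knob top [([0.559, -0.307, 0.102], 0.85)]
cover_knob scene [([0.55, -0.308, 0.099], 0.58)]
cover_pivot top [([0.577, -0.366, 0.081], 0.66), ([0.452, -0.145, 0.012], 0.51)]
cover_pivot scene [([0.577, -0.363, 0.082], 0.7), ([0.452, -0.148, 0.005], 0.3)]
brush_grip top [([0.45, -0.144, 0.012], 0.61)]
brush_grip scene [([0.452, -0.147, 0.008], 0.79), ([0.569, -0.412, 0.03], 0.64)]
brush_tip top [([0.396, 0.003, 0.006], 0.85), ([0.454, -0.143, 0.014], 0.33)]
brush_tip scene [([0.4, 0.005, 0.014], 0.96)]
tray top [([0.395, 0.216, -0.0], 0.73)]
tray scene [([0.39, 0.216, -0.001], 0.7)]
block_mid top [([0.375, 0.13, 0.036], 0.79)]
block_mid scene [([0.369, 0.132, 0.038], 0.83)]
jar_mid top [([0.334, 0.238, 0.065], 0.76), ([0.563, -0.306, 0.002], 0.54)]
jar_mid scene [([0.331, 0.237, 0.065], 0.6), ([0.562, -0.299, 0.001], 0.57)]
can_mid top [([0.697, -0.315, 0.056], 0.86)]
can_mid scene [([0.69, -0.311, 0.057], 0.88), ([0.577, -0.367, 0.08], 0.44)]
tape_mid top [([0.568, -0.407, 0.028], 0.6)]
tape_mid scene [([0.567, -0.412, 0.028], 0.56)]
1.2 [0.18038781 0.59840921 0.24526513] [-4.58277483e-01 -3.10796683e+00  7.50138370e-06] 0.08515588317029968
```

View pics/t1.png

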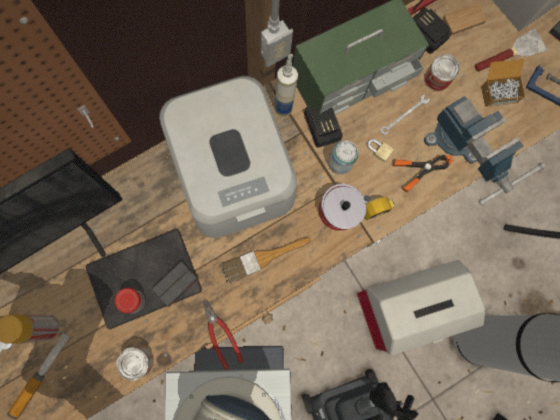

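View pics/s1.png

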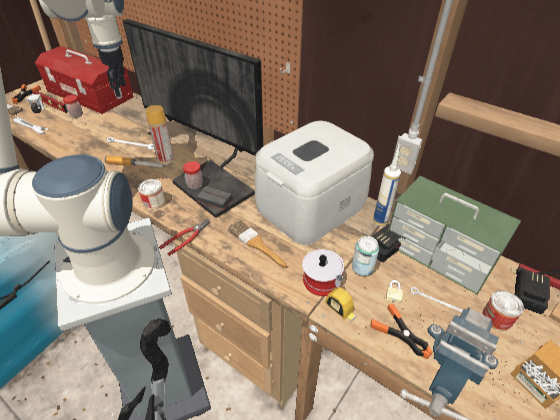

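The pictures match the network's finds. In the top view the pot is at (343,207), the brush runs from (235,268) to (305,240), and the tray is at (143,278), turned about 22°. The block is at (178,283), the jar at (127,300) and the bread maker at (228,155). I'll go to the pot first.

Call:
drive_tool(
  series=[
    [0.6,-1,0.3,0,0,-1,1],
    [0.6,-1,0.3,0,0,-1,1],
    [0.6,-1,0.3,0,0,-1,1],
    [0.6,-1,0.3,0,0,-1,1],
    [0.6,-1,0.3,0,0,-1,1],
    [0.6,-1,0.3,0,0,-1,1],
    [0.6,-1,0.3,0,0,-1,1],
    [0.6,-1,0.3,0,0,-1,1],
    [0.6,-1,0.3,0,0,-1,1],
    [0.6,-1,0.3,0,0,-1,1],
  ],
  force=40,
)

```text
time_s: 2.03
eef_pos: [0.3609, 0.2968, 0.3359]
ee_rot: [1.957, 2.457, 0.001]
wrist_force: [0.6, 0.3, 0.8]
opening: 0.0854
grip_force: 0.0
```

Call:
drive_tool(
  series=[
    [0.15,-1,0,0,0,-1,1],
    [0.15,-1,0,0,0,-1,1],
    [0.15,-1,0,0,0,-1,1],
    [0.15,-1,0,0,0,-1,1],
    [0.15,-1,0,0,0,-1,1],
    [0.15,-1,0,0,0,-1,1],
    [0.15,-1,0,0,0,-1,1],
    [0.15,-1,0,0,0,-1,1],
    [0.15,-1,0,0,0,-1,1],
    [0.15,-1,0,0,0,-1,1],
  ],
)

```text
time_s: 2.87
eef_pos: [0.4053, -0.0031, 0.3355]
ee_rot: [2.923, 1.15, 0.001]
wrist_force: [1.0, -0.0, 0.2]
opening: 0.0851
grip_force: 0.0
```

Call:
drive_tool(
  series=[
    [0.5,-1,0,0,0,-1,1],
    [0.5,-1,0,0,0,-1,1],
    [0.5,-1,0,0,0,-1,1],
    [0.5,-1,0,0,0,-1,1],
    [0.5,-1,0,0,0,-1,1],
    [0.5,-1,0,0,0,-1,1],
    [0.5,-1,0,0,0,-1,1],
    [0.5,-1,0,0,0,-1,1],
    [0.5,-1,0,0,0,-1,1],
    [0.5,-1,0,0,0,-1,1],
  ],
)

```text
time_s: 3.7
eef_pos: [0.5558, -0.3032, 0.3352]
ee_rot: [-3.107, 0.467, -0.0]
wrist_force: [0.7, 0.9, 0.3]
opening: 0.0854
grip_force: 0.0
```

```bash
cat > h.py <<'E'
from workcell import ctrl
import cv2, numpy as np
from scipy.spatial.transform import Rotation as R
def st():
    s=ctrl.get_state(); M=R.from_rotvec(s["ee_rot"]).as_matrix()
    print("t",round(s["time_s"],2),"p",np.round(s["eef_pos"],4),"x",np.round(M[:,0],2),"y",np.round(M[:,1],2),"z",np.round(M[:,2],2),
     "azy",round(np.degrees(np.arctan2(M[1,1],M[0,1])),1),"q",np.round(s["joint_pos"],3),"F",np.round(s["wrist_force"],1),"op",round(s["opening"],4),"g",round(s["grip_force"],1))
    return s,M
def pix2plane(cam,uv,z):
    c=ctrl.calibration(cam);K=np.array(c["camera_matrix"]);T=np.array(c["world_from_camera"])
    d=T[:3,:3]@np.linalg.inv(K)@np.array([uv[0],uv[1],1.]);o=T[:3,3]
    return o+d*(z-o[2])/d[2]
def spots(cam,names,n=1):
    for k in names:
        print(k,cam,[(np.round(d["position"],4).tolist(),round(d["p"],2)) for d in ctrl.spot_point(cam,k)[:n]])
E
python3 - <<'E'
from h import *
st()
for uv in [(163,100),(245,80),(297,185),(203,237)]: print("bread",uv,pix2plane("top",uv,.255).round(3))
for uv in [(88,270),(183,232),(200,287),(108,327)]: print("tray",uv,pix2plane("top",uv,.022).round(3))
for uv in [(118,190)]: print("tv",pix2plane("top",uv,.40).round(3))
ctrl.capture("wrist"); spots("wrist",["cover_knob","cover_pivot","pot_mouth"])
E
```

```text
t 3.7 p [ 0.5558 -0.3032  0.3352] x [ 0.96 -0.29  0.  ] y [-0.29 -0.96 -0.  ] z [ 0. -0. -1.] azy -107.1 q [-0.594  0.439  1.191  0.     1.512  1.275] F [0.7 0.9 0.3] op 0.0854 g 0.0
bread (163, 100) [0.777 0.127 0.255]
bread (245, 80) [ 0.823 -0.062  0.255]
bread (297, 185) [ 0.57  -0.174  0.255]
bread (203, 237) [0.457 0.036 0.255]
tray (88, 270) [0.412 0.357 0.022]
tray (183, 232) [0.507 0.112 0.022]
tray (200, 287) [0.362 0.068 0.022]
tray (108, 327) [0.266 0.301 0.022]
tv [0.53  0.187 0.4  ]
cover_knob wrist [([0.5505, -0.3078, 0.0981], 0.78)]
cover_pivot wrist [([0.5787, -0.3635, 0.0783], 0.91)]
pot_mouth wrist [([0.5603, -0.3076, 0.0775], 0.75)]
```

Call:
drive_tool(
  series=[
    [0,-0.13,-0.97,0,0,-1,1],
    [0,0,-0.97,0,0,-1,1],
    [0,0,-0.97,0,0,-1,1],
    [0,0,-0.97,0,0,-1,1],
    [0,0,-0.97,0,0,-1,1],
    [0,0,-0.97,0,0,-1,0.8],
    [0,0,-0.97,0,0,-1,0.6],
    [0,0,-0.97,0,0,-1,0.4],
    [0,0,0,0,0,0,0.38],
    [0,0,0,0,0,0,0.36],
  ],
)

```text
time_s: 4.73
eef_pos: [0.5547, -0.3043, 0.1023]
ee_rot: [-2.657, 1.677, 0.004]
wrist_force: [-0.0, 0.7, 0.6]
opening: 0.0309
grip_force: 0.0
```

```bash
python3 - <<'E'
from h import *
s,M=st()
# arc increments: pivot, from knob az to 2.3 open (+3deg), 22 rows of 6 deg
P=np.array([.5775,-.3645]); a0=np.radians(110.5); r=.062
a=a0+np.radians(np.arange(0,133,6)); pts=P+r*np.c_[np.cos(a),np.sin(a)]
print(pts[0],pts[-1]); print((np.diff(pts,axis=0)/.03).round(2).tolist())
E
```

```text
t 4.73 p [ 0.5547 -0.3043  0.1023] x [ 0.43 -0.9  -0.  ] y [-0.9  -0.43  0.  ] z [-0.  0. -1.] azy -154.5 q [-0.596  0.662  1.466  0.     1.015  2.101] F [-0.   0.7  0.6] op 0.0309 g 0.0
[ 0.55578714 -0.30642632] [ 0.54887159 -0.41949467]
[[-0.2, -0.09], [-0.19, -0.11], [-0.18, -0.13], [-0.16, -0.14], [-0.15, -0.16], [-0.13, -0.17], [-0.11, -0.19], [-0.09, -0.2], [-0.07, -0.21], [-0.05, -0.21], [-0.02, -0.21], [-0.0, -0.22], [0.02, -0.22], [0.04, -0.21], [0.07, -0.21], [0.09, -0.2], [0.11, -0.19], [0.13, -0.18], [0.14, -0.16], [0.16, -0.15], [0.17, -0.13], [0.19, -0.11]]
```

Call:
drive_tool(
  series=[
    [-0.2,-0.12,0,0,0,1,0.36],
    [-0.19,-0.12,0,0,0,1,0.36],
    [-0.18,-0.13,0,0,0,1,0.36],
    [-0.16,-0.14,0,0,0,1,0.36],
    [-0.15,-0.16,0,0,0,1,0.36],
    [-0.13,-0.17,0,0,0,1,0.36],
    [-0.11,-0.19,0,0,0,1,0.36],
    [-0.09,-0.2,0,0,0,1,0.36],
    [-0.07,-0.21,0,0,0,1,0.36],
    [-0.05,-0.21,0,0,0,1,0.36],
  ],
)

```text
time_s: 5.57
eef_pos: [0.5161, -0.3554, 0.1054]
ee_rot: [3.138, -0.115, 0.004]
wrist_force: [-0.7, -0.0, -0.8]
opening: 0.0304
grip_force: 0.5
```

Call:
drive_tool(
  series=[
    [-0.02,-0.21,0,0,0,1,0.36],
    [0,-0.22,0,0,0,1,0.36],
    [0.02,-0.22,0,0,0,1,0.36],
    [0.04,-0.21,0,0,0,1,0.36],
    [0.07,-0.21,0,0,0,1,0.36],
    [0.09,-0.2,0,0,0,1,0.36],
    [0.11,-0.19,0,0,0,1,0.36],
    [0.13,-0.18,0,0,0,1,0.36],
    [0.14,-0.16,0,0,0,1,0.36],
    [0.16,-0.15,0,0,0,1,0.36],
  ],
)

```text
time_s: 6.4
eef_pos: [0.5386, -0.414, 0.1057]
ee_rot: [2.774, 1.469, 0.002]
wrist_force: [-0.6, 1.2, -0.3]
opening: 0.0305
grip_force: 0.4
```

Call:
drive_tool(
  series=[
    [0.17,-0.13,0,0,0,1,0.36],
    [0.19,-0.11,0,0,0,1,0.36],
    [0.1,-0.05,0,0,0,0.5,0.36],
    [0,0,0,0,0,0,0.36],
  ],
)

```text
time_s: 6.73
eef_pos: [0.5471, -0.4184, 0.1045]
ee_rot: [-2.552, -1.813, 0.006]
wrist_force: [-35.7, 23.3, 22.6]
opening: 0.0306
grip_force: 20.3
```

```bash
python3 - <<'E'
from h import *
s,M=st(); 
cv2.imwrite("pics/s2.png",ctrl.capture("scene")[180:400,220:440].repeat(3,0).repeat(3,1)[:600])
ctrl.capture("top")
spots("top",["cover_knob","cover_pivot"])
E
```

```text
t 6.73 p [ 0.5471 -0.4184  0.1045] x [0.33 0.94 0.  ] y [ 0.94 -0.33 -0.01] z [-0.01  0.01 -1.  ] azy -19.2 q [-7.390e-01  7.290e-01  1.301e+00 -1.000e-03  1.124e+00 -4.030e-01] F [-35.7  23.3  22.6] op 0.0306 g 20.3
cover_knob top []
cover_pivot top []
```

View pics/s2.png

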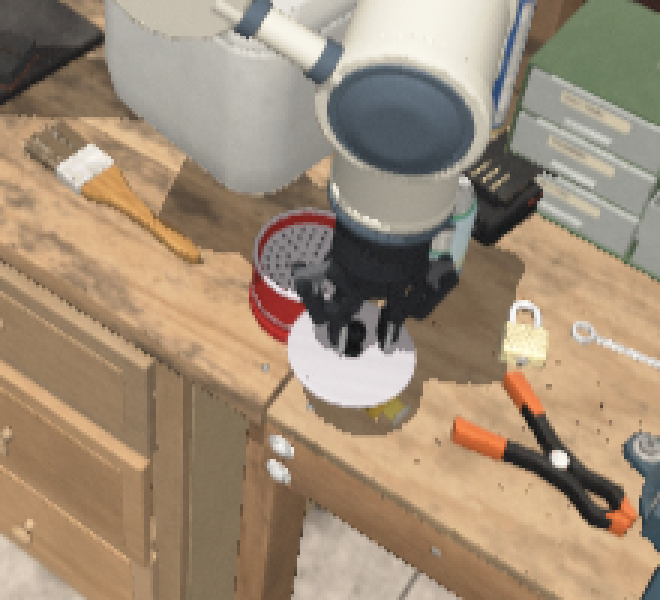

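Call:
drive_tool(
  series=[
    [-0.25,0.12,0,0,0,0,0.36],
    [0,0,0,0,0,0,0.45],
    [0,0,0.3,0,0,0,0.5],
    [0,0,1,0,0,0,0.6],
    [0,0,1,0,0,0,0.6],
    [0,0,1,0,0,0,0.6],
    [-0.3,0.8,1,0,0,1,0.6],
    [-0.3,0.8,1,0,0,1,0.6],
    [-0.3,0.8,1,0,0,1,0.6],
    [-0.3,0.8,0.7,0,0,1,0.6],
  ],
)

```text
time_s: 7.77
eef_pos: [0.5084, -0.322, 0.3176]
ee_rot: [2.125, 2.306, 0.001]
wrist_force: [0.6, -0.4, 0.1]
opening: 0.0514
grip_force: 0.0
```

Call:
drive_tool(
  series=[
    [-0.3,0.8,0,-1,0,0,0.6],
    [-0.3,0.8,0,-1,0,0,0.6],
    [-0.3,0.8,0,-1,0,0,0.6],
    [0,0,0,-1,0,0,0.6],
    [0,0,0,0,0,0,0.6],
  ],
)

```text
time_s: 8.18
eef_pos: [0.4808, -0.2479, 0.3145]
ee_rot: [1.911, 2.069, -0.444]
wrist_force: [-0.4, 0.4, 0.2]
opening: 0.0514
grip_force: 0.0
```

```bash
python3 - <<'E'
from h import *
s,M=st(); ctrl.capture("top");ctrl.capture("scene")
spots("top",["cover_knob","cover_pivot","brush_grip","brush_tip"])
spots("scene",["cover_knob","brush_grip","brush_tip"])
E
```

```text
t 8.18 p [ 0.4808 -0.2479  0.3145] x [-0.08  0.91 -0.41] y [ 1.    0.07 -0.03] z [ 0.   -0.41 -0.91] azy 4.2 q [-0.357  0.266  1.602 -0.436  1.151 -0.281] F [-0.4  0.4  0.2] op 0.0514 g 0.0
cover_knob top [([0.5464, -0.4161, 0.1], 0.82)]
cover_pivot top [([0.5769, -0.3635, 0.0786], 0.93)]
brush_grip top [([0.452, -0.1451, 0.0114], 0.86)]
brush_tip top [([0.3967, 0.0047, 0.0097], 0.62)]
cover_knob scene [([0.5363, -0.4161, 0.0971], 0.93)]
brush_grip scene [([0.4546, -0.1433, 0.0055], 0.8)]
brush_tip scene [([0.4012, 0.008, 0.0108], 0.56)]
```

```bash
cat > kin.py <<'E'
import numpy as np
from scipy.spatial.transform import Rotation as R
from scipy.optimize import least_squares
Q=np.array([[1.183,.494,1.345,0,1.302,-.096],[-.594,.439,1.191,0,1.512,1.275],[-.596,.662,1.466,0,1.015,2.101],[-.739,.729,1.301,-.001,1.124,-.403],[-.357,.266,1.602,-.436,1.151,-.281]])
P=np.array([[.1804,.5984,.2453],[.5558,-.3032,.3352],[.5547,-.3043,.1023],[.5471,-.4184,.1045],[.4808,-.2479,.3145]])
C=np.array([[0,-1,0],[1,0,0],[0,0,1.]])
e=lambda s,a:R.from_euler(s,a).as_matrix()
def fk(v,q):
    d,L1,ex,L2,ey,wy,hx,L3,a=v
    A=e('z',q[0]);B=A@e('y',q[1]);D=B@e('y',q[2]);W=D@e('z',q[3]);H=W@e('y',q[4])
    p=A@[a,ey,d]+B@[0,0,L1]+D@[ex,0,L2]+W@[0,wy,0]+H@[hx,0,L3]
    return p,H@e('z',q[5])@C
v0=np.array([.3,.4,0,.4,.03,.03,0,.25,0])
w=np.array([1,1,1,1,1,1,1,1,1])*2e-3
V=least_squares(lambda v:np.r_[np.concatenate([fk(v,q)[0]-p for q,p in zip(Q,P)]),(v-v0)*w],v0).x
LO=np.array([-2.91,-.82,.22,-1.22,.12,-3.08]);HI=np.array([2.91,2.16,2.67,4.37,2.79,3.08])
def ik(p,M,q0):
    f=lambda q:np.r_[(fk(V,q)[0]-p)*5,R.from_matrix(fk(V,q)[1].T@M).as_rotvec()]
    s=least_squares(f,np.clip(q0,LO+.01,HI-.01),bounds=(LO,HI)); return s.x,np.abs(s.fun).max()
E
python3 - <<'E'
from kin import *
print(V.round(3),[np.round((fk(V,q)[0]-p)*1000,1).tolist() for q,p in zip(Q,P)])
for sgn,nm in((1,'A tip=+x'),(-1,'B tip=-x')):
  for tilt in (90,70):
    for h in range(-180,180,30):
      hz=np.array([np.cos(np.radians(h)),np.sin(np.radians(h)),0]); t=np.radians(tilt)
      z=np.sin(t)*hz-np.cos(t)*np.array([0,0,1]); tip=-np.cos(t)*hz-np.sin(t)*np.array([0,0,1])
      x=sgn*tip; M=np.c_[x,np.cross(z,x),z]; tipp=np.array([.562,-.305,.051])
      p=tipp-.158*tip+.005*z
      best=None
      for q4 in(-1,0,1.5,3.1):
        for q6 in(-2,0,2):
          q,err=ik(p,M,[-.5,.6,1.5,q4,1,q6])
          if err<.01: 
            m=np.minimum(q-LO,HI-q).min()
            if best is None or m>best[0]: best=(m,q)
      if best: print(nm,tilt,h,round(best[0],2),best[1].round(2))
E
```

```text
[ 0.241  0.597  0.118  0.386  0.072 -0.013  0.043  0.305  0.041] [[-0.1, 0.3, -0.2], [-0.2, -0.2, 0.1], [0.1, -0.1, 0.0], [-0.2, 0.2, 0.1], [-0.1, 0.0, 0.0]]
A tip=+x 90 -180 0.23 [-0.44  1.25  0.71 -0.89  2.56  0.77]
A tip=+x 90 -150 0.12 [-0.29  1.16  0.98 -1.1   2.18  0.72]
A tip=+x 90 -60 0.46 [-0.31  1.05  2.21  3.88  1.66  1.66]
A tip=+x 90 -30 0.3 [-0.72  1.17  2.37  2.93  1.96  1.49]
A tip=+x 90 0 0.48 [-1.05  1.05  2.19  2.09  1.62  1.48]
A tip=+x 90 30 0.88 [-1.11  0.97  1.79  1.51  1.6   1.95]
A tip=+x 90 60 0.82 [-1.02  1.03  1.36  1.19  1.9   2.26]
A tip=+x 90 90 0.51 [-0.87  1.14  0.98  1.01  2.28  2.38]
A tip=+x 90 120 0.15 [-0.71  1.24  0.71  0.76  2.64  2.26]
A tip=+x 90 150 0.0 [-0.58  1.29  0.63 -0.15  2.79  1.43]
A tip=+x 70 -180 0.55 [-0.46  1.06  0.95 -0.56  2.24  1.04]
A tip=+x 70 -150 0.36 [-0.34  0.99  1.14 -0.86  1.91  0.82]
A tip=+x 70 -120 0.08 [-0.25  0.89  1.44 -1.14  1.52  0.79]
A tip=+x 70 -60 0.49 [-0.38  0.78  2.12  3.88  1.04  1.4 ]
A tip=+x 70 -30 0.43 [-0.7   0.8   2.24  2.96  1.12  1.59]
A tip=+x 70 0 0.59 [-0.96  0.77  2.08  2.07  1.07  1.84]
A 
[... 819 characters left out ...]
ip=-x 90 150 0.0 [-0.58  1.29  0.63 -0.15  2.79 -1.71]
B tip=-x 70 -180 0.55 [-0.46  1.06  0.95 -0.56  2.24 -2.1 ]
B tip=-x 70 -150 0.36 [-0.34  0.99  1.14 -0.86  1.91 -2.32]
B tip=-x 70 -120 0.08 [-0.25  0.89  1.44 -1.14  1.52 -2.35]
B tip=-x 70 -60 0.49 [-0.38  0.78  2.12  3.88  1.04 -1.74]
B tip=-x 70 -30 0.43 [-0.7   0.8   2.24  2.96  1.12 -1.55]
B tip=-x 70 0 0.59 [-0.96  0.77  2.08  2.07  1.07 -1.3 ]
B tip=-x 70 30 0.92 [-1.01  0.79  1.75  1.4   1.26 -0.94]
B tip=-x 70 60 1.16 [-0.94  0.87  1.42  1.04  1.63 -0.81]
B tip=-x 70 90 0.79 [-0.82  0.97  1.14  0.78  2.   -0.87]
B tip=-x 70 120 0.49 [-0.7   1.05  0.95  0.45  2.3  -1.14]
B tip=-x 70 150 0.4 [-0.58  1.09  0.88 -0.07  2.39 -1.64]
```

Call:
drive_tool(
  series=[
    [0,0.3,0,1,0,0,0.6],
    [0,0.3,0,1,0,0,0.6],
    [0,0.3,0,1,0,0,0.6],
    [0,0.3,0,1,0,0,0.6],
    [-0.1,0.22,0,0,0,-1,0.6],
    [-0.1,0.22,0,0,0,-1,0.6],
    [-0.1,0.22,0,0,0,-1,0.6],
    [-0.1,0.22,0,0,0,-1,0.6],
    [-0.1,0.22,0,0,0,-1,0.6],
    [-0.1,0.22,0,0,0,-1,0.6],
  ],
)

```text
time_s: 9.47
eef_pos: [0.4629, -0.1752, 0.3125]
ee_rot: [-2.749, -1.52, -0.001]
wrist_force: [-0.6, 0.3, 0.9]
opening: 0.0511
grip_force: 0.0
```

Call:
drive_tool(
  series=[
    [-0.1,0.22,0,0,0,-1,0.6],
    [-0.1,0.22,0,0,0,-1,0.6],
    [-0.1,0.22,0,0,0,-1,0.6],
    [-0.1,0.22,0,0,0,-1,0.6],
    [0,0,-0.3,0,0,-1,0.6],
    [0,0,-0.3,0,0,-1,0.6],
    [0,0,-0.3,0,0,-1,0.6],
    [0,0,-0.3,0,0,-1,0.6],
    [0,0,-0.3,0,0,-1,0.6],
    [0,0,-0.3,0,0,-1,0.6],
  ],
)

```text
time_s: 10.3
eef_pos: [0.4511, -0.1491, 0.2581]
ee_rot: [-3.141, 0.058, -0.0]
wrist_force: [-0.1, -0.4, -0.5]
opening: 0.0513
grip_force: 0.0
```

Call:
drive_tool(
  series=[
    [0,0,-0.4,0,0,-1,0.6],
    [0,0,-0.5,0,0,-1,0.6],
    [0,0,-0.5,0,0,-1,0.6],
    [0,0,-0.5,0,0,-1,0.6],
    [0,0,-0.5,0,0,-1,0.6],
    [0,0,-0.5,0,0,-1,0.6],
    [0,0,-0.5,0,0,-1,0.6],
    [0,0,0,0,0,-1,0.6],
    [0,0,0,0,0,-1,0.6],
    [0,0,0,0,0,-1,0.6],
  ],
)

```text
time_s: 11.13
eef_pos: [0.451, -0.1491, 0.1561]
ee_rot: [-2.691, 1.621, 0.001]
wrist_force: [-0.3, 0.2, 0.1]
opening: 0.0512
grip_force: 0.0
```

```bash
python3 - <<'E'
from h import *
s,M=st(); ctrl.capture("wrist")
spots("wrist",["brush_grip","brush_tip"])
E
```

```text
t 11.13 p [ 0.451  -0.1491  0.1561] x [ 0.47 -0.88 -0.  ] y [-0.88 -0.47  0.  ] z [-0.  0. -1.] azy -152.1 q [-4.450e-01  4.090e-01  1.813e+00  1.000e-03  9.200e-01  2.209e+00] F [-0.3  0.2  0.1] op 0.0512 g 0.0
brush_grip wrist []
brush_tip wrist [([0.4004, 0.0041, 0.0113], 0.94)]
```

Call:
drive_tool(
  series=[
    [0.03,0.12,-0.9,0,0,-1,0.6],
    [0,0,-0.9,0,0,-0.4,0.6],
    [0,0,-0.9,0,0,0,0.6],
    [0,0,-0.9,0,0,0,0.6],
    [0,0,-0.7,0,0,0,0.6],
    [0,0,-0.3,0,0,0,0.6],
    [0,0,0,0,0,0,0.1],
    [0,0,0,0,0,0,0.1],
    [0,0,0,0,0,0,0],
    [0,0,0,0,0,0,0],
  ],
  force=90,
)

```text
time_s: 12.12
eef_pos: [0.4525, -0.1453, 0.0197]
ee_rot: [-2.571, 1.805, -0.003]
wrist_force: [-0.9, -0.7, 0.3]
opening: 0.0153
grip_force: 87.5
```

```bash
python3 - <<'E'
from h import *
s,M=st()
E
```

```text
t 12.12 p [ 0.4525 -0.1453  0.0197] x [ 0.34 -0.94  0.  ] y [-0.94 -0.34 -0.  ] z [ 0. -0. -1.] azy -160.1 q [-0.436  0.658  1.919  0.     0.562  2.358] F [-0.9 -0.7  0.3] op 0.0153 g 87.5
```

Call:
drive_tool(
  series=[
    [0,0,0.3,0,0,0,0],
    [0,0,0.5,0,0,0,0],
    [0,0,0.8,0,0,0,0],
    [0,0,1,0,0,0,0],
    [0,0,1,0,0,0,0],
  ],
)

```text
time_s: 12.53
eef_pos: [0.4515, -0.1448, 0.1287]
ee_rot: [-2.571, 1.805, -0.0]
wrist_force: [0.9, 0.3, -0.2]
opening: 0.016
grip_force: 87.7
```

```bash
python3 - <<'E'
from h import *
s,M=st()
a=ctrl.capture("wrist"); b=ctrl.capture("scene")
cv2.imwrite("pics/w3.png",np.hstack([cv2.resize(a,(420,420)),cv2.resize(b[200:320,200:320],(380,420))[:, :380]]))
spots("wrist",["brush_grip","brush_tip"]);spots("scene",["brush_grip","brush_tip"])
E
```

```text
t 12.53 p [ 0.4515 -0.1448  0.1287] x [ 0.34 -0.94  0.  ] y [-0.94 -0.34 -0.  ] z [ 0. -0. -1.] azy -160.2 q [-0.436  0.453  1.844  0.     0.845  2.359] F [ 0.9  0.3 -0.2] op 0.016 g 87.7
brush_grip wrist [([0.4533, -0.1441, 0.12], 0.93)]
brush_tip wrist []
brush_grip scene [([0.45, -0.1453, 0.1216], 0.74)]
brush_tip scene [([0.4042, 0.0047, 0.1206], 0.89)]
```

View pics/w3.png

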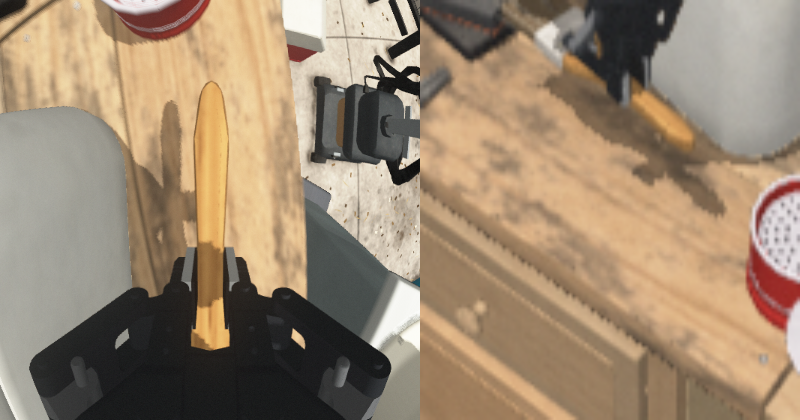

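```bash
python3 - <<'E'
from kin import *
h=np.radians(62); hz=np.array([np.cos(h),np.sin(h),0]); Z=np.array([0,0,1.])
q=np.array([-.436,.453,1.844,0,.845,2.359]); M0=fk(V,q)[1]; p0=np.array([.4515,-.1448,.1287])
def pose(t):
    t=np.radians(t); z=np.sin(t)*hz-np.cos(t)*Z; tip=-np.cos(t)*hz-np.sin(t)*Z; x=-tip
    return np.c_[x,np.cross(z,x),z],z,tip
M,z,tip=pose(78)
pd=np.array([.562,-.3045,.051])-.158*tip-.0107*z
print("dip tcp",pd.round(4),"hover d",(np.r_[pd[:2],.32]-p0).round(4)/.03)
print("tilt axis (6deg units)",np.cross(-Z,hz).round(3))
p1=np.r_[pd[:2],.33]
qq=q
for y in range(0,133,22):
    f=y/132; qq,e1=ik(p0+(p1-p0)*f,R.from_euler('z',y,degrees=True).as_matrix()@M0,qq)
print(qq.round(2),e1)
for t in range(0,79,13):
    qq,e1=ik(p1,pose(t)[0],qq); print(t,qq.round(2),round(e1,4))
qq,e1=ik(pd,M,qq); print("dip",qq.round(2),e1)
E
```

```text
dip tcp [ 0.5725 -0.2847  0.2078] hover d [ 4.03333333 -4.66333333  6.37666667]
tilt axis (6deg units) [ 0.883 -0.469  0.   ]
[-0.55  0.45  1.18 -0.    1.51 -0.06] 6.358261628820368e-11
0 [-0.55  0.45  1.18 -0.    1.51 -0.07] 0.0
13 [-0.66  0.46  1.19  0.22  1.53 -0.19] 0.0
26 [-0.76  0.49  1.2   0.44  1.58 -0.3 ] 0.0
39 [-0.85  0.54  1.23  0.63  1.64 -0.4 ] 0.0
52 [-0.91  0.6   1.25  0.81  1.71 -0.49] 0.0
65 [-0.96  0.68  1.28  0.98  1.79 -0.57] 0.0
78 [-0.98  0.77  1.31  1.13  1.88 -0.63] 0.0
dip [-0.99  0.94  1.36  1.07  1.78 -0.84] 1.791919945759446e-09
```

Call:
drive_tool(
  series=[
    [0,0,1,0,0,0,0],
    [0,0,1,0,0,0,0],
    [0,0,1,0,0,0,0],
    [0,0,1,0,0,0,0],
    [0.2,-0.25,0.45,0,0,1,0],
    [0.2,-0.25,0.45,0,0,1,0],
    [0.2,-0.25,0.45,0,0,1,0],
    [0.2,-0.25,0.45,0,0,1,0],
    [0.2,-0.25,0.45,0,0,1,0],
    [0.2,-0.25,0.45,0,0,1,0],
  ],
)

```text
time_s: 13.67
eef_pos: [0.4878, -0.1902, 0.327]
ee_rot: [-3.005, 0.915, 0.004]
wrist_force: [0.3, -0.1, -0.5]
opening: 0.0158
grip_force: 88.0
```

Call:
drive_tool(
  series=[
    [0.2,-0.25,0,0,0,1,0],
    [0.2,-0.25,0,0,0,1,0],
    [0.2,-0.25,0,0,0,1,0],
    [0.2,-0.25,0,0,0,1,0],
    [0.2,-0.25,0,0,0,1,0],
    [0.2,-0.25,0,0,0,1,0],
    [0.2,-0.25,0,0,0,1,0],
    [0.2,-0.25,0,0,0,1,0],
    [0.2,-0.25,0,0,0,1,0],
    [0.2,-0.25,0,0,0,1,0],
  ],
)

```text
time_s: 14.5
eef_pos: [0.5479, -0.2652, 0.3259]
ee_rot: [-3.058, -0.71, 0.003]
wrist_force: [-0.2, 0.8, -0.5]
opening: 0.0153
grip_force: 88.0
```

Call:
drive_tool(
  series=[
    [0.14,-0.11,0,0,0,1,0],
    [0.14,-0.11,0,0,0,1,0],
    [0.14,-0.11,0,0,0,1,0],
    [0.14,-0.11,0,0,0,1,0],
    [0.14,-0.11,0,0,0,1,0],
    [0.14,-0.11,0,0,0,1,0],
    [0,0,0,0.883,-0.469,0,0],
    [0,0,0,0.883,-0.469,0,0],
    [0,0,0,0.883,-0.469,0,0],
    [0,0,0,0.883,-0.469,0,0],
  ],
)

```text
time_s: 15.33
eef_pos: [0.5732, -0.2848, 0.327]
ee_rot: [-2.467, -1.477, -0.53]
wrist_force: [0.2, -0.8, -1.3]
opening: 0.0153
grip_force: 88.1
```

Call:
drive_tool(
  series=[
    [0,0,0,0.883,-0.469,0,0],
    [0,0,0,0.883,-0.469,0,0],
    [0,0,0,0.883,-0.469,0,0],
    [0,0,0,0.883,-0.469,0,0],
    [0,0,0,0.883,-0.469,0,0],
    [0,0,0,0.883,-0.469,0,0],
    [0,0,0,0.883,-0.469,0,0],
    [0,0,0,0.883,-0.469,0,0],
    [0,0,0,0.883,-0.469,0,0],
    [0,0,0,0,0,0,0],
  ],
)

```text
time_s: 16.17
eef_pos: [0.5723, -0.2852, 0.3234]
ee_rot: [-1.743, -1.033, -1.414]
wrist_force: [0.3, 0.4, -1.3]
opening: 0.0158
grip_force: 88.1
```

```bash
python3 - <<'E'
from h import *
s,M=st(); p=np.array(s["eef_pos"]); print("tip expected",(p-.158*M[:,0]+.0107*M[:,2]).round(4))
b=ctrl.capture("scene"); a=ctrl.capture("top"); ctrl.capture("wrist")
for c in("scene","top","wrist"): spots(c,["brush_tip","pot_mouth"])
cv2.imwrite("pics/d4.png",np.hstack([cv2.resize(b[150:350,220:420],(400,400)),cv2.resize(a[130:280,270:420],(400,400))]))
E
```

```text
t 16.17 p [ 0.5723 -0.2852  0.3234] x [0.1  0.17 0.98] y [ 0.88 -0.47 -0.01] z [ 0.46  0.87 -0.2 ] azy -28.1 q [-1.009  0.79   1.287  1.121  1.907 -0.626] F [ 0.3  0.4 -1.3] op 0.0158 g 88.1
tip expected [ 0.5607 -0.3028  0.1664]
brush_tip scene []
pot_mouth scene [([0.5593, -0.304, 0.0733], 0.63)]
brush_tip top []
pot_mouth top [([0.5623, -0.306, 0.0716], 0.52)]
brush_tip wrist []
pot_mouth wrist []
```

View pics/d4.png

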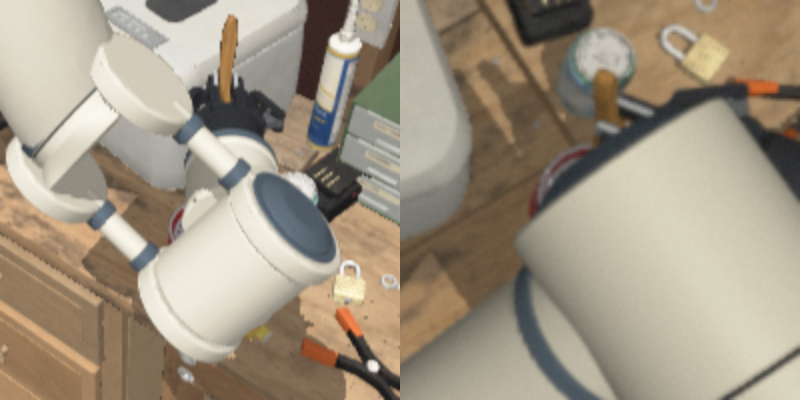

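Call:
drive_tool(
  series=[
    [0,0,-0.5,0,0,0,0],
    [0,0,-0.5,0,0,0,0],
    [0,0,-0.5,0,0,0,0],
    [0,0,-0.5,0,0,0,0],
    [0,0,-0.5,0,0,0,0],
    [0,0,-0.5,0,0,0,0],
    [0,0,0,0,0,0,0],
  ],
)

```text
time_s: 17.2
eef_pos: [0.5727, -0.2843, 0.2339]
ee_rot: [-1.748, -1.042, -1.41]
wrist_force: [-0.0, 0.5, -2.5]
opening: 0.0156
grip_force: 88.1
```

Call:
drive_tool(
  series=[
    [0,0,-0.2,0,0,0,0],
    [0,0,-0.2,0,0,0,0],
    [0,0,-0.2,0,0,0,0],
    [0,0,0,0,0,0,0],
  ],
)

```text
time_s: 17.53
eef_pos: [0.573, -0.2847, 0.2187]
ee_rot: [-1.748, -1.046, -1.412]
wrist_force: [0.8, 0.5, 0.0]
opening: 0.015
grip_force: 88.2
```

```bash
python3 - <<'E'
from h import *
s,M=st(); p=np.array(s["eef_pos"]); print("tip expected",(p-.158*M[:,0]+.0107*M[:,2]).round(4),s["ft_torque"])
E
```

```text
t 17.53 p [ 0.573  -0.2847  0.2187] x [0.1  0.18 0.98] y [ 0.88 -0.47 -0.  ] z [ 0.46  0.86 -0.21] azy -28.0 q [-1.007  0.922  1.322  1.07   1.824 -0.789] F [0.8 0.5 0. ] op 0.015 g 88.2
tip expected [ 0.562  -0.3042  0.062 ] [-0.38328983  0.11653353 -0.0716311 ]
```

Call:
drive_tool(
  series=[
    [0,0,-0.1,0,0,0,0],
    [0,0,-0.1,0,0,0,0],
    [0,0,-0.1,0,0,0,0],
    [0,0,0,0,0,0,0],
  ],
)

```text
time_s: 17.87
eef_pos: [0.5731, -0.2847, 0.2102]
ee_rot: [-1.748, -1.046, -1.412]
wrist_force: [0.3, 0.5, 2.1]
opening: 0.0155
grip_force: 88.3
```

Call:
drive_tool(
  series=[
    [0,0,-0.1,0,0,0,0],
    [0,0,0,0,0,0,0],
  ],
)

```text
time_s: 18.03
eef_pos: [0.5732, -0.2845, 0.2088]
ee_rot: [-1.745, -1.047, -1.415]
wrist_force: [0.2, 1.8, 13.8]
opening: 0.0153
grip_force: 89.1
```

```bash
python3 - <<'E'
from h import *
s,M=st(); p=np.array(s["eef_pos"]); print("tip expected",(p-.158*M[:,0]+.0107*M[:,2]).round(4),s["ft_torque"])
E
```

```text
t 18.03 p [ 0.5732 -0.2845  0.2088] x [0.1  0.18 0.98] y [ 0.88 -0.47 -0.  ] z [ 0.46  0.86 -0.21] azy -28.0 q [-1.007  0.937  1.322  1.068  1.818 -0.805] F [ 0.2  1.8 13.8] op 0.0153 g 89.1
tip expected [ 0.5626 -0.3038  0.052 ] [ 1.60813542 -0.83689407  0.11914791]
```

Call:
drive_tool(
  series=[
    [0,0,0,0,0,0,0],
    [0,0,0.3,0,0,0,0],
    [0,0,0.7,0,0,0,0],
    [0,0,1,0,0,0,0],
    [0,0,1,0,0,0,0],
    [0,0,1,0,0,0,0],
    [0,0,1,0,0,0,0],
    [0,0,0.5,-0.883,0.469,0,0],
    [0,0,0,-0.883,0.469,0,0],
    [0,0,0,-0.883,0.469,0,0],
  ],
)

```text
time_s: 18.87
eef_pos: [0.5729, -0.2857, 0.3737]
ee_rot: [-2.021, -1.21, -1.157]
wrist_force: [0.2, 1.0, -1.0]
opening: 0.0153
grip_force: 87.8
```

Call:
drive_tool(
  series=[
    [0,0,0,-0.883,0.469,0,0],
    [0,0,0,-0.883,0.469,0,0],
    [0,0,0,-0.883,0.469,0,0],
    [0,0,0,-0.883,0.469,0,0],
    [0,0,0,-0.883,0.469,0,0],
    [0,0,0,-0.883,0.469,0,0],
    [0,0,0,-0.883,0.469,0,0],
    [0,0,0,-0.883,0.469,0,0],
    [0,0,0,-0.883,0.469,0,0],
    [0,0,0,-0.883,0.469,0,0],
  ],
)

```text
time_s: 19.7
eef_pos: [0.5731, -0.2851, 0.3738]
ee_rot: [2.691, 1.61, -0.005]
wrist_force: [-0.0, 0.6, -0.7]
opening: 0.0153
grip_force: 87.7
```

```bash
python3 - <<'E'
from h import *
s,M=st()
a=ctrl.capture("top")
z={"tray":.022,"block_mid":.049,"jar_mid":.107}
for n in z:
    r=ctrl.silhouettes("top",n)
    m=r[0]["mask"].astype(np.uint8)
    c=max(cv2.findContours(m,cv2.RETR_EXTERNAL,cv2.CHAIN_APPROX_NONE)[0],key=cv2.contourArea)
    w=np.array([pix2plane("top",p[0],z[n])[:2] for p in c],np.float32)
    (cx,cy),wh,ang=cv2.minAreaRect(w*1000); print(n,r[0]["p"],round(cx),round(cy),np.round(wh),round(ang,1))
spots("top",["tray","block_mid","jar_mid"])
ctrl.capture("scene"); spots("scene",["tray","brush_grip","brush_tip"])
cv2.imwrite("pics/t5.png",cv2.resize(a[150:350,60:340],(780,557)))
E
```

```text
t 19.7 p [ 0.5731 -0.2851  0.3738] x [ 0.47  0.88 -0.01] y [ 0.88 -0.47  0.  ] z [ 0.   -0.01 -1.  ] azy -28.2 q [-0.552  0.429  1.107 -0.005  1.603 -0.06 ] F [-0.   0.6 -0.7] op 0.0153 g 87.7Traceback (most recent call last):
  File "<stdin>", line 7, in <module>
IndexError: list index out of range
```

```bash
python3 - <<'E'
from h import *
a=ctrl.capture("top")
cv2.imwrite("pics/t5.png",cv2.resize(a[190:340,60:270],(780,557)))
z={"tray":.022,"block_mid":.049,"jar_mid":.107}
for n in z:
    for r in ctrl.silhouettes("top",n)[:1]:
        c=max(cv2.findContours(r["mask"].astype(np.uint8),cv2.RETR_EXTERNAL,cv2.CHAIN_APPROX_NONE)[0],key=cv2.contourArea)
        w=np.array([pix2plane("top",p[0],z[n])[:2] for p in c],np.float32)
        (cx,cy),wh,ang=cv2.minAreaRect(w*1000); print(n,r["p"],round(cx),round(cy),np.round(wh),round(ang,1))
spots("top",["tray","block_mid","jar_mid"])
E
```

```text
tray top []
block_mid top []
jar_mid top []
```

View pics/t5.png

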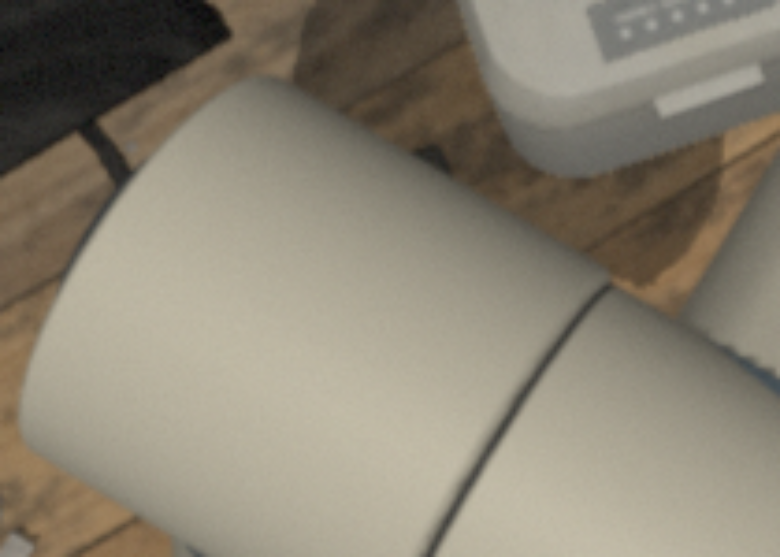

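```bash
python3 - <<'E'
from h import *
a=cv2.imread("pics/t1.png"); g=a.max(2)
m=((g<62)*255).astype(np.uint8); m[:225]=0; m[335:]=0; m[:,:80]=0; m[:,212:]=0
m=cv2.morphologyEx(m,cv2.MORPH_OPEN,np.ones((3,3),np.uint8)); m=cv2.morphologyEx(m,cv2.MORPH_CLOSE,np.ones((9,9),np.uint8))
c=max(cv2.findContours(m,cv2.RETR_EXTERNAL,cv2.CHAIN_APPROX_NONE)[0],key=cv2.contourArea)
w=np.array([pix2plane("top",p[0],.022)[:2] for p in c],np.float32)
r=cv2.minAreaRect(w*1000); print(np.round(r[0]),np.round(r[1]),r[2]); print(cv2.boxPoints(r).round())
crop=a.copy(); cv2.drawContours(crop,[c],-1,(0,255,0),1); cv2.imwrite("pics/t6.png",cv2.resize(crop[180:350,60:270],(740,600)))
E
```

```text
[428. 321.] [232. 121.] 29.723562240600586
[[297. 316.]
 [357. 211.]
 [559. 326.]
 [498. 431.]]
```

View pics/t6.png

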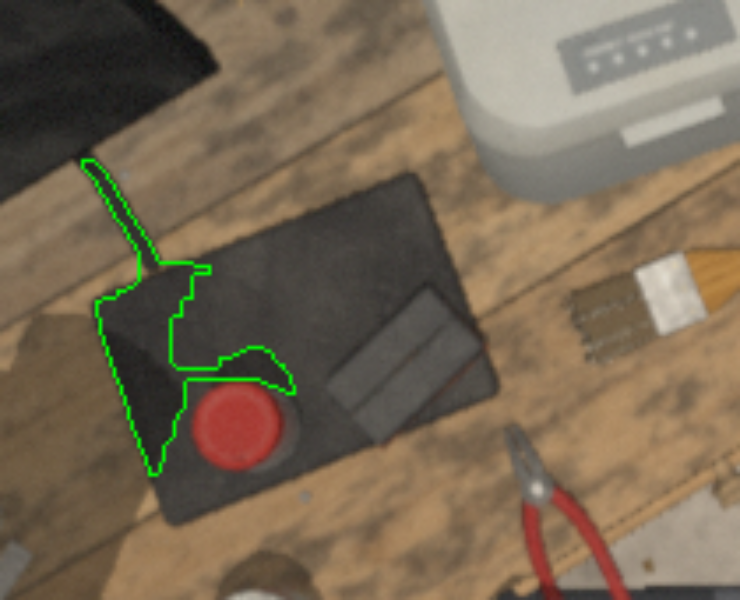

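```bash
python3 - <<'E'
from h import *
f=lambda u,v,z:pix2plane("top",(60+u/3.524,180+v/3.524),z)[:2]
T=np.array([f(415,173,.022),f(497,395,.022),f(172,524,.022),f(97,300,.022)]); print(T.round(3)); c=T.mean(0)
y=(T[3]-T[0]+T[2]-T[1]); a=np.degrees(np.arctan2(y[1],y[0])); y/=np.linalg.norm(y); x=np.array([y[1],-y[0]])
print("c",c.round(4),"y az",a.round(1),[np.linalg.norm(T[i]-T[i-1]).round(3) for i in range(4)])
c=(c+[.3925,.216])/2
t=lambda p:np.round([(p-c)@x,(p-c)@y],3)
for u in [(430,284),(487,340),(380,443),(327,385)]: print("block",t(f(*u,.049)))
print("jar",t(np.array([.3325,.2375])), "tv corners",t(f(215,68,.42)),t(f(0,200,.42)),"tv at z=.1",t(f(215,68,.1)))
print("bread low corner", t(f(480,165,.2)))
for g in [(.045,.048),(.05,.048),(.05,.03)]: print(g,(c+g[0]*x+g[1]*y).round(4))
E
```

```text
[[0.515 0.126]
 [0.349 0.065]
 [0.262 0.299]
 [0.425 0.359]]
c [0.3875 0.2122] y az 110.7 [np.float64(0.25), np.float64(0.177), np.float64(0.25), np.float64(0.174)]
block [-0.001 -0.11 ]
block [-0.054 -0.134]
block [-0.094 -0.038]
block [-0.041 -0.017]
jar [-0.045  0.042] tv corners [ 0.096 -0.078] [0.07  0.051] tv at z=.1 [ 0.193 -0.027]
bread low corner [ 0.037 -0.182]
(0.045, 0.048) [0.4151 0.2749]
(0.05, 0.048) [0.4197 0.2767]
(0.05, 0.03) [0.4261 0.2599]
```

Call:
drive_tool(
  series=[
    [-0.27,0.98,0,0,0,1,0],
    [-0.27,0.98,0,0,0,1,0],
    [-0.27,0.98,0,0,0,1,0],
    [-0.27,0.98,0,0,0,1,0],
    [-0.27,0.98,0,0,0,1,0],
    [-0.27,0.98,0,0,0,1,0],
    [-0.27,0.98,0,0,0,1,0],
    [-0.27,0.98,0,0,0,1,0],
    [-0.27,0.98,0,0,0,0.15,0],
    [-0.27,0.98,0,0,0,0,0],
  ],
)

```text
time_s: 20.98
eef_pos: [0.4914, 0.01, 0.3725]
ee_rot: [-1.785, -2.585, -0.001]
wrist_force: [0.7, 0.0, -0.3]
opening: 0.0156
grip_force: 88.0
```

Call:
drive_tool(
  series=[
    [-0.27,0.98,0,0,0,0,0],
    [-0.27,0.98,0,0,0,0,0],
    [-0.27,0.98,0,0,0,0,0],
    [-0.27,0.98,0,0,0,0,0],
    [-0.27,0.98,0,0,0,0,0],
    [-0.27,0.98,0,0,0,0,0],
    [-0.27,0.98,0,0,0,0,0],
    [-0.27,0.98,0,0,0,0,0],
    [-0.27,0.98,0,0,0,0,0],
    [0,0,-0.5,0,0,0,0],
  ],
)

```text
time_s: 21.82
eef_pos: [0.419, 0.2778, 0.3594]
ee_rot: [1.783, 2.586, 0.008]
wrist_force: [0.8, -1.0, -1.1]
opening: 0.0154
grip_force: 87.9
```

Call:
drive_tool(
  series=[
    [0,0,-1,0,0,0,0],
    [0,0,-1,0,0,0,0],
    [0,0,-1,0,0,0,0],
    [0,0,-1,0,0,0,0],
    [0,0,-0.5,0,0,0,0],
    [0,0,0,0,0,0,0],
  ],
)

```text
time_s: 22.32
eef_pos: [0.4179, 0.2726, 0.2195]
ee_rot: [-1.786, -2.581, 0.007]
wrist_force: [-0.0, -0.7, -1.3]
opening: 0.0154
grip_force: 88.0
```

```bash
python3 - <<'E'
from h import *
s,M=st(); a=ctrl.capture("wrist"); ctrl.capture("scene"); ctrl.capture("top")
for c in("wrist","scene","top"): spots(c,["tray","block_mid","jar_mid","brush_tip","brush_grip"])
cv2.imwrite("pics/w7.png",a)
E
```

```text
t 22.32 p [0.4179 0.2726 0.2195] x [-0.35  0.94  0.  ] y [ 0.94  0.35 -0.01] z [-0.01 -0.   -1.  ] azy 20.6 q [4.580e-01 3.510e-01 1.680e+00 1.000e-03 1.116e+00 9.700e-02] F [-0.  -0.7 -1.3] op 0.0154 g 88.0
tray wrist [([0.3866, 0.2162, -0.0002], 0.87)]
block_mid wrist [([0.3765, 0.1327, 0.0363], 0.61)]
jar_mid wrist [([0.3321, 0.2358, 0.0623], 0.61)]
brush_tip wrist []
brush_grip wrist [([0.4206, 0.2714, 0.2099], 0.65)]
tray scene [([0.3895, 0.216, 0.0004], 0.69)]
block_mid scene [([0.3691, 0.1305, 0.037], 0.95)]
jar_mid scene [([0.3302, 0.2368, 0.063], 0.86)]
brush_tip scene [([0.4708, 0.1273, 0.2105], 0.96)]
brush_grip scene [([0.4183, 0.2685, 0.209], 0.82)]
tray top [([0.3921, 0.2139, -0.0006], 0.82)]
block_mid top [([0.3732, 0.133, 0.0363], 0.68)]
jar_mid top [([0.3345, 0.2354, 0.0656], 0.93)]
brush_tip top [([0.4738, 0.1252, 0.2077], 0.85)]
brush_grip top [([0.4191, 0.2755, 0.2112], 0.76)]
```

View pics/w7.png

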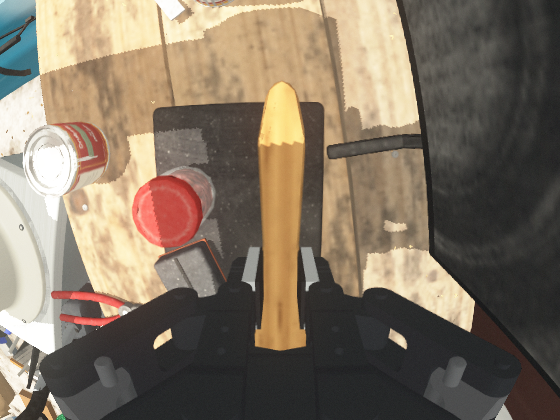

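Call:
drive_tool(
  series=[
    [0.09,0.09,-0.7,0,0,0,0],
    [0,0,-0.8,0,0,0,0],
    [0,0,-0.8,0,0,0,0],
    [0,0,-0.8,0,0,0,0],
    [0,0,-0.8,0,0,0,0],
    [0,0,-0.8,0,0,0,0],
    [0,0,-0.5,0,0,0,0],
    [0,0,-0.3,0,0,0,0],
    [0,0,-0.2,0,0,0,0],
    [0,0,0,0,0,0,0],
  ],
)

```text
time_s: 24.05
eef_pos: [0.4217, 0.2764, 0.0509]
ee_rot: [-1.785, -2.584, 0.001]
wrist_force: [-1.8, -1.1, -0.6]
opening: 0.0155
grip_force: 88.0
```

Call:
drive_tool(
  series=[
    [0,0,-0.2,0,0,0,0],
    [0,0,-0.06,0,0,0,0],
    [0,0,0,0,0,0,0],
  ],
)

```text
time_s: 24.3
eef_pos: [0.4221, 0.2766, 0.0438]
ee_rot: [1.785, 2.585, 0.001]
wrist_force: [-0.7, -0.3, -0.2]
opening: 0.0153
grip_force: 87.9
```

Call:
drive_tool(
  series=[
    [0,0,-0.06,0,0,0,0],
    [0,0,0,0,0,0,0],
  ],
)

```text
time_s: 24.47
eef_pos: [0.422, 0.2766, 0.0421]
ee_rot: [1.785, 2.585, 0.001]
wrist_force: [0.5, -0.1, -0.5]
opening: 0.0153
grip_force: 88.1
```

Call:
drive_tool(
  series=[
    [0,0,-0.03,0,0,0,0],
    [0,0,0,0,0,0,0.22],
    [0,0,0,0,0,0,0.3],
    [0,0,0,0,0,0,0.42],
    [0,0,0,0,0,0,0.42],
    [0,0,0.3,0,0,0,0.42],
    [0,0,0.7,0,0,0,0.42],
    [0,0,1,0,0,0,0.42],
    [0,0,1,0,0,0,0.42],
    [0,0,1,0,0,0,0.42],
  ],
  force=40,
)

```text
time_s: 25.3
eef_pos: [0.4215, 0.2763, 0.1629]
ee_rot: [-1.786, -2.585, 0.0]
wrist_force: [1.1, 0.7, -0.1]
opening: 0.0358
grip_force: 0.0
```

```bash
python3 - <<'E'
from h import *
s,M=st(); a=ctrl.capture("wrist"); b=ctrl.capture("scene")
for c in("wrist","scene"): spots(c,["brush_tip","brush_grip","block_mid"])
cv2.imwrite("pics/w8.png",np.hstack([cv2.resize(a,(400,400)),cv2.resize(b[130:250,130:250],(400,400))]))
E
```

```text
t 25.3 p [0.4215 0.2763 0.1629] x [-0.35  0.94 -0.  ] y [ 0.94  0.35 -0.  ] z [-0. -0. -1.] azy 20.7 q [0.462 0.432 1.739 0.    0.971 0.1  ] F [ 1.1  0.7 -0.1] op 0.0358 g 0.0
brush_tip wrist [([0.4788, 0.1323, 0.0339], 0.63)]
brush_grip wrist [([0.4265, 0.2778, 0.0312], 0.64)]
block_mid wrist []
brush_tip scene [([0.4808, 0.1298, 0.0307], 0.79)]
brush_grip scene [([0.4211, 0.2744, 0.0306], 0.63)]
block_mid scene [([0.3905, 0.2145, 0.0027], 0.75)]
```

View pics/w8.png

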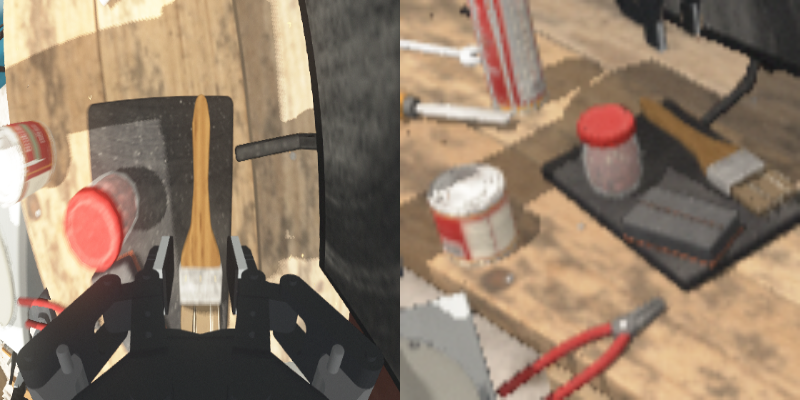

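Call:
drive_tool(
  series=[
    [0,0,1,0,0,0,0.6],
    [0,0,1,0,0,0,0.6],
    [0,0,1,0,0,0,0.6],
    [0,0,1,0,0,0,0.7],
    [0,0,1,0,0,0,0.7],
    [0,0,1,0,0,0,0.7],
    [0.17,-0.96,0,0,0,-1,0.7],
    [0.17,-0.96,0,0,0,-1,0.7],
    [0.17,-0.96,0,0,0,-1,0.7],
    [0.17,-0.96,0,0,0,-1,0.7],
  ],
)

```text
time_s: 26.53
eef_pos: [0.4421, 0.1601, 0.3402]
ee_rot: [-2.288, -2.151, 0.002]
wrist_force: [0.6, 0.5, 0.8]
opening: 0.0596
grip_force: 0.0
```

Call:
drive_tool(
  series=[
    [0.17,-0.96,0,0,0,-1,0.7],
    [0.17,-0.96,0,0,0,-1,0.7],
    [0.17,-0.96,0,0,0,-1,0.7],
    [0.17,-0.96,0,0,0,-1,0.7],
    [0.17,-0.96,0,0,0,0,0.7],
    [0.17,-0.96,0,0,0,0,0.7],
    [0.17,-0.96,0,0,0,0,0.7],
    [0.17,-0.96,0,0,0,0,0.7],
    [0.17,-0.96,0,0,0,0,0.7],
    [0.17,-0.96,0,0,0,0,0.7],
  ],
)

```text
time_s: 27.37
eef_pos: [0.4931, -0.1282, 0.34]
ee_rot: [-2.681, -1.634, 0.002]
wrist_force: [0.6, -0.9, -0.3]
opening: 0.0595
grip_force: 0.0
```

Call:
drive_tool(
  series=[
    [0.17,-0.96,0,0,0,0,0.7],
    [0.17,-0.96,0,0,0,0,0.7],
    [0.17,-0.96,0,0,0,0,0.7],
    [0.17,-0.96,0,0,0,0,0.7],
    [0.17,-0.96,0,0,0,0,0.7],
    [0.17,-0.96,0,0,0,0,0.7],
    [0.17,-0.96,0,0,0,0,0.7],
    [0.17,-0.96,0,0,0,0,0.7],
    [0.17,-0.96,0,0,0,0,0.7],
    [0.17,-0.96,0,0,0,0,0.7],
  ],
)

```text
time_s: 28.2
eef_pos: [0.5442, -0.4161, 0.3395]
ee_rot: [-2.681, -1.634, 0.001]
wrist_force: [-0.1, 0.9, 0.6]
opening: 0.0603
grip_force: 0.0
```

```bash
python3 - <<'E'
from h import *
s,M=st(); a=ctrl.capture("wrist")
spots("wrist",["cover_knob","cover_pivot"])
E
```

```text
t 28.2 p [ 0.5442 -0.4161  0.3395] x [0.46 0.89 0.  ] y [ 0.89 -0.46 -0.  ] z [-0.  0. -1.] azy -27.3 q [-0.74   0.521  1.037  0.     1.585 -0.264] F [-0.1  0.9  0.6] op 0.0603 g 0.0
cover_knob wrist [([0.538, -0.4152, 0.1013], 0.92)]
cover_pivot wrist [([0.5821, -0.3665, 0.0791], 0.73)]
```

Call:
drive_tool(
  series=[
    [-0.1,0,-1,0,0,0,0.7],
    [0,0,-1,0,0,0,0.7],
    [0,0,-1,0,0,0,0.7],
    [0,0,-1,0,0,0,0.7],
    [0,0,-1,0,0,0,0.7],
    [0,0,-1,0,0,-1,0.7],
    [0,0,-1,0,0,0,0.5],
    [0,0,-0.85,0,0,0,0.4],
    [0,0,0,0,0,0,0.36],
    [0,0,0,0,0,0,0.36],
  ],
)

```text
time_s: 29.18
eef_pos: [0.5407, -0.4134, 0.1046]
ee_rot: [-2.761, -1.492, 0.001]
wrist_force: [1.4, -0.3, 1.4]
opening: 0.0309
grip_force: 0.0
```

```bash
python3 - <<'E'
from h import *
s,M=st(); p=s["eef_pos"][:2]
P=np.array([.5775,-.3645]); d=p-P; a0=np.degrees(np.arctan2(d[1],d[0]))%360; r0=np.hypot(*d); print(a0,r0)
a=np.radians(a0-6*np.arange(0,22)); r=np.linspace(r0,.062,22)[:,None]; pts=P+r*np.c_[np.cos(a),np.sin(a)]
print(np.degrees(a[-1]),pts[-1]); print((np.diff(pts,axis=0)/.03).round(2).tolist())
E
```

```text
t 29.18 p [ 0.5407 -0.4134  0.1046] x [0.55 0.84 0.  ] y [ 0.84 -0.55 -0.  ] z [-0.  0. -1.] azy -33.2 q [-0.74   0.716  1.332  0.     1.098 -0.16 ] F [ 1.4 -0.3  1.4] op 0.0309 g 0.0
233.0733561176947 0.06119206430479393
107.07335611769469 [ 0.55929706 -0.30523236]
[[-0.16, 0.14], [-0.15, 0.15], [-0.13, 0.17], [-0.11, 0.18], [-0.1, 0.19], [-0.07, 0.2], [-0.05, 0.21], [-0.03, 0.21], [-0.01, 0.21], [0.01, 0.21], [0.04, 0.21], [0.06, 0.21], [0.08, 0.2], [0.1, 0.19], [0.12, 0.18], [0.14, 0.17], [0.15, 0.15], [0.17, 0.13], [0.18, 0.12], [0.19, 0.1], [0.2, 0.08]]
```

Call:
drive_tool(
  series=[
    [-0.16,0.14,0,0,0,-1,0.36],
    [-0.15,0.15,0,0,0,-1,0.36],
    [-0.13,0.17,0,0,0,-1,0.36],
    [-0.11,0.18,0,0,0,-1,0.36],
    [-0.1,0.19,0,0,0,-1,0.36],
    [-0.07,0.2,0,0,0,-1,0.36],
    [-0.05,0.21,0,0,0,-1,0.36],
    [-0.03,0.21,0,0,0,-1,0.36],
    [-0.01,0.21,0,0,0,-1,0.36],
    [0.01,0.21,0,0,0,-1,0.36],
  ],
)

```text
time_s: 30.02
eef_pos: [0.5181, -0.3589, 0.1081]
ee_rot: [3.138, -0.098, 0.004]
wrist_force: [-0.4, -1.1, -0.1]
opening: 0.0308
grip_force: 0.5
```

Call:
drive_tool(
  series=[
    [0.04,0.21,0,0,0,-1,0.36],
    [0.06,0.21,0,0,0,-1,0.36],
    [0.08,0.2,0,0,0,-1,0.36],
    [0.1,0.19,0,0,0,-1,0.36],
    [0.12,0.18,0,0,0,-1,0.36],
    [0.14,0.17,0,0,0,-1,0.36],
    [0.15,0.15,0,0,0,-1,0.36],
    [0.17,0.13,0,0,0,-1,0.36],
    [0.18,0.12,0,0,0,-1,0.36],
    [0,0,0,0,0,0,0.36],
  ],
)

```text
time_s: 30.85
eef_pos: [0.5502, -0.3116, 0.1079]
ee_rot: [2.754, -1.512, 0.005]
wrist_force: [0.6, -0.1, -0.1]
opening: 0.0304
grip_force: 0.0
```

Call:
drive_tool(
  series=[
    [0.12,0.06,0,0,0,-0.5,0.36],
    [0,0,0,0,0,0,0.36],
  ],
)

```text
time_s: 31.02
eef_pos: [0.5529, -0.3101, 0.1071]
ee_rot: [2.718, -1.575, 0.004]
wrist_force: [-0.8, -0.3, 0.0]
opening: 0.0304
grip_force: 0.0
```

Pushing on in small steps until the shut stop is felt.

Call:
drive_tool(
  series=[
    [0.12,0.05,0,0,0,-0.5,0.36],
    [0,0,0,0,0,0,0.36],
  ],
)

```text
time_s: 31.18
eef_pos: [0.5562, -0.3087, 0.1066]
ee_rot: [-2.676, 1.646, -0.002]
wrist_force: [-0.4, -0.5, 0.4]
opening: 0.0306
grip_force: 0.0
```

Call:
drive_tool(
  series=[
    [0.1,0.04,0,0,0,0,0.36],
    [0,0,0,0,0,0,0.36],
  ],
)

```text
time_s: 31.35
eef_pos: [0.559, -0.3073, 0.106]
ee_rot: [-2.677, 1.643, -0.001]
wrist_force: [0.1, 0.2, -0.4]
opening: 0.0308
grip_force: 0.0
```

Call:
drive_tool(
  series=[
    [0.08,0.03,0,0,0,0,0.36],
    [0,0,0,0,0,0,0.36],
  ],
)

```text
time_s: 31.52
eef_pos: [0.5614, -0.3064, 0.1056]
ee_rot: [-2.676, 1.646, -0.0]
wrist_force: [-0.7, 0.1, 0.7]
opening: 0.0304
grip_force: 0.0
```

Call:
drive_tool(
  series=[
    [0.08,0.03,0,0,0,0,0.36],
    [0,0,0,0,0,0,0.36],
  ],
)

```text
time_s: 31.68
eef_pos: [0.5638, -0.3054, 0.1055]
ee_rot: [-2.675, 1.647, -0.0]
wrist_force: [-0.5, -0.1, -0.1]
opening: 0.0307
grip_force: 0.0
```

```bash
python3 - <<'E'
from h import *
st(); b=ctrl.capture("scene"); ctrl.capture("wrist"); a=ctrl.capture("top")
for c in ("wrist","scene","top"): spots(c,["cover_knob","cover_pivot"])
cv2.imwrite("pics/c9.png",np.hstack([cv2.resize(b[210:330,260:380],(400,400)),cv2.resize(a[150:270,280:400],(400,400))]))
E
```

```text
t 31.68 p [ 0.5638 -0.3054  0.1055] x [ 0.45 -0.89  0.  ] y [-0.89 -0.45 -0.  ] z [ 0.  0. -1.] azy -153.2 q [-0.59   0.667  1.443  0.     1.031  2.085] F [-0.5 -0.1 -0.1] op 0.0307 g 0.0
cover_knob wrist [([0.5529, -0.3052, 0.0994], 0.96)]
cover_pivot wrist [([0.5767, -0.3631, 0.078], 0.96)]
cover_knob scene [([0.555, -0.3071, 0.0986], 0.7)]
cover_pivot scene [([0.5783, -0.3655, 0.0801], 0.75)]
cover_knob top [([0.4196, 0.2767, 0.0323], 0.26)]
cover_pivot top []
```

View pics/c9.png

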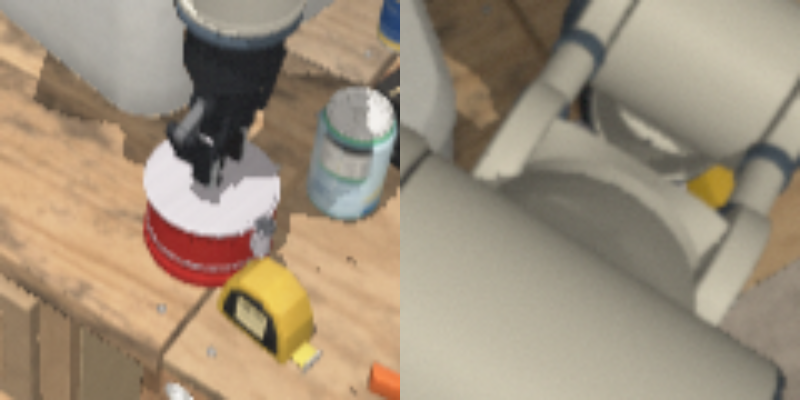

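Call:
drive_tool(
  series=[
    [0.08,0.03,0,0,0,0,0.36],
    [0.06,0.02,0,0,0,0,0.36],
    [0,0,0,0,0,0,0.36],
  ],
)

```text
time_s: 32.38
eef_pos: [0.5681, -0.3038, 0.1055]
ee_rot: [-2.675, 1.648, -0.0]
wrist_force: [0.3, -0.1, 0.3]
opening: 0.0308
grip_force: 0.0
```

Call:
drive_tool(
  series=[
    [0,0,0,0,0,0,0.3],
    [0,0,0,0,0,0,0.26],
    [0,0,0,0,0,0,0.26],
  ],
  force=20,
)

```text
time_s: 32.63
eef_pos: [0.5656, -0.3051, 0.1057]
ee_rot: [2.672, -1.646, -0.004]
wrist_force: [-19.2, -11.0, 9.9]
opening: 0.0227
grip_force: 10.6
```

```bash
python3 - <<'E'
from h import *
st(); ctrl.capture("wrist"); ctrl.capture("scene")
for c in ("wrist","scene"): spots(c,["cover_knob","cover_pivot"])
E
```

```text
t 32.63 p [ 0.5656 -0.3051  0.1057] x [ 0.45 -0.89 -0.  ] y [-0.89 -0.45  0.  ] z [-0. -0. -1.] azy -153.3 q [-0.586  0.67   1.437 -0.004  1.038  2.091] F [-19.2 -11.    9.9] op 0.0227 g 10.6
cover_knob wrist [([0.5622, -0.3049, 0.101], 0.61)]
cover_pivot wrist [([0.5797, -0.3669, 0.0786], 0.67)]
cover_knob scene [([0.5594, -0.3092, 0.098], 0.56)]
cover_pivot scene [([0.5776, -0.3643, 0.0801], 0.71)]
```

Call:
drive_tool(
  series=[
    [0,0,0,0,0,0,0.36],
    [0,0,0,0,0,0,0.5],
    [0,0,0,0,0,0,0.5],
    [0,0,0.3,0,0,0,0.5],
    [0,0,0.8,0,0,0,0.5],
    [0,0,1,0,0,0,0.5],
    [0,0,1,0,0,0,0.5],
    [0,0,1,0,0,0,0.5],
    [-0.3,0.2,1,0,0,0,0.5],
    [-0.5,0.3,0.5,0,0,0,0.5],
  ],
)

```text
time_s: 33.77
eef_pos: [0.5453, -0.2898, 0.2777]
ee_rot: [2.675, -1.648, 0.009]
wrist_force: [-0.4, -0.1, 1.2]
opening: 0.0427
grip_force: 0.0
```

Call:
drive_tool(
  series=[
    [-0.7,0.5,0,0,0,0,0.5],
    [-0.7,0.6,0,0,0,0,0.5],
    [-0.7,0.6,0,0,0,0,0.5],
    [-0.5,0.6,0,0,0,0,0.5],
    [0,0,0,0,0,0,0.5],
  ],
)

```text
time_s: 34.18
eef_pos: [0.463, -0.217, 0.2743]
ee_rot: [-2.675, 1.647, 0.002]
wrist_force: [1.1, -0.8, -0.4]
opening: 0.0429
grip_force: 0.0
```

```bash
python3 - <<'E'
from h import *
st(); ctrl.capture("wrist"); ctrl.capture("scene"); ctrl.capture("top")
for c in ("wrist","scene","top"): spots(c,["cover_knob","cover_pivot","cleaner_pot","brush_grip","brush_tip","block_mid","jar_mid","can_mid","tape_mid"])
E
```

```text
t 34.18 p [ 0.463  -0.217   0.2743] x [ 0.45 -0.89 -0.  ] y [-0.89 -0.45  0.  ] z [-0.  0. -1.] azy -153.2 q [-0.555  0.304  1.579  0.     1.26   2.119] F [ 1.1 -0.8 -0.4] op 0.0429 g 0.0
cover_knob wrist [([0.5584, -0.3018, 0.0968], 0.65)]
cover_pivot wrist [([0.5783, -0.3634, 0.0798], 0.63)]
cleaner_pot wrist [([0.5625, -0.3068, -0.0029], 0.59)]
brush_grip wrist []
brush_tip wrist [([0.4801, 0.1293, 0.0354], 0.4)]
block_mid wrist []
jar_mid wrist []
can_mid wrist [([0.6941, -0.3128, 0.0592], 0.89)]
tape_mid wrist []
cover_knob scene [([0.5602, -0.3066, 0.0998], 0.94)]
cover_pivot scene [([0.5752, -0.3662, 0.0828], 0.72)]
cleaner_pot scene [([0.5649, -0.2986, 0.001], 0.8)]
brush_grip scene [([0.4224, 0.275, 0.0284], 0.88)]
brush_tip scene [([0.4799, 0.1318, 0.0293], 0.88)]
block_mid scene [([0.3729, 0.1304, 0.0384], 0.57)]
jar_mid scene [([0.332, 0.2345, 0.067], 0.87)]
can_mid scene [([0.6906, -0.3108, 0.0593], 0.97)]
tape_mid scene [([0.5709, -0.4097, 0.0283], 0.8)]
cover_knob top []
cover_pivot top [([0.3726, 0.1311, 0.0364], 0.73)]
cleaner_pot top [([0.4195, 0.2775, 0.0309], 0.5)]
brush_grip top [([0.423, 0.2777, 0.0328], 0.86)]
brush_tip top [([0.4749, 0.1299, 0.0279], 0.73)]
block_mid top [([0.3733, 0.1326, 0.0342], 0.85)]
jar_mid top []
can_mid top [([0.6981, -0.3099, 0.0543], 0.77)]
tape_mid top [([0.4225, 0.2766, 0.0322], 0.54)]
```

```bash
python3 -c "
from workcell import ctrl; print(ctrl.job_done())"
```

```text
the job is handed in; nothing more can be done
None
```

I finished the job and handed it in at about 35 s: cover opened to its stop, bristles dipped until the plate hit its stop, brush laid on the tray clear of the block, and cover pushed shut against its stop; nothing else measured as moved.

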